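# Park the sheet cutter: free the pawl, push the arm down, lock it

### The job

Make the lever sheet cutter safe. Its blade arm has been left up on the ratchet: push the pawl's thumb roll over so that the pawl lies clear of the teeth, push the arm down by its grip until it is fully home on the bed, then push the pawl back over so that it drops in behind the parking tooth and locks the arm down. Use fingertip pushes only, never force the arm down against the engaged pawl or lift it, and leave the other things on the bench and bed where they are.

Things in the scene. Friction and masses are not known exactly. Their poses are not given: they have to be found in the camera images.
- cutter: Lever sheet cutter, fixed. Origin on the table straight below the blade arm's hinge, z up. The arm swings in this body's y-z plane: y points from the hinge along the bed's edge to the arm's grip, x from the arm across the white bed (x 9 to 309 mm, y -30 to 330 mm, 45 mm high; its fence and clear hold-down strip reach 57 mm).
- hinge_axis (a point): Hinge axis of the blade arm (along the cutter's x), 60 mm above the table. Beside it, on the -x side, a steel toothed sector of 73 mm radius turns with the arm.
- blade_arm (a joint): Angle of the blade arm above level, rad: 0 = fully down (hard stop), start 0.56 to 0.88. Grey bar 8 mm thick, 34 mm high, black grip at the end. The stiff hinge holds it where it is left; with the pawl clear about 3 to 8 N down on the grip moves it. With the pawl in the teeth it can only go up; pushed down it sinks at most 0.25 rad and stops on a tooth.
- grip_top (a point): Middle of the upper face of the arm's black grip, moves with the arm: 340 mm along the arm from the hinge axis and 13 mm above the arm's centre line. The grip is 30 mm wide (cutter x), 110 mm long (285 to 395 mm from the hinge) and 26 mm thick.
- pawl (a joint): Turn of the throw-over pawl, rad: 0 = nose at the bottom of the teeth; to 0.2 = nose riding on a tooth; 1.1 = thrown over to its stop, clear of the teeth. It falls by its own weight to the side it leans to, balancing near 0.5. Thrown back with the arm down, the nose drops behind the square parking tooth (below 0.05); with the arm over 0.04 rad up it stays on top of that tooth.
- pawl_pivot (a point): Pivot axis of the pawl (along the cutter's x), 154 mm above the table, 16 mm behind the arm's hinge. A grey upright cheek plate 8 mm thick (cutter x -36 to -28 mm) carries it and reaches 13 mm above it; higher up nothing but the pawl's lever stands within 60 mm.
- thumb (a point): Centre of the pawl's thumb roll: dark steel cylinder, 22 mm diameter, 34 mm long (along the cutter's x), on a lever 55 mm from the pivot. Swings in the cutter's y-z plane: at pawl 0 it is 51 mm above the pivot and 21 mm to its -y side (away from the grip), at 1.1 it is 41 mm above and 36 mm to its +y side. A sideways fingertip push under 2 N throws it.
- tape: Bystander: roll of clear tape lying flat, 90 mm across, 24 mm high. Origin at the centre of its underside.
- glue: Bystander: white glue bottle, 42 mm across, 115 mm high, standing behind the hinge end of the cutter. Origin at the centre of its underside.
- offcuts: Bystander: stack of sheet offcuts 100 x 150 x 9 mm lying on the bed. Origin at the centre of its underside.
- rule: Bystander: steel rule 28 x 200 x 4 mm lying on the bed. Origin at the centre of its underside.
- meter: Bystander: hand multimeter 75 x 150 x 34 mm. Origin at the centre of its underside.
- partbox: Bystander: small cardboard box 60 x 90 x 38 mm. Origin at the centre of its underside.
- breadboard: Bystander: white plug-in breadboard 55 x 83 x 9 mm near the grip's end. Origin at the centre of its underside.
- driver: Bystander: screwdriver lying flat, 170 mm long. Origin at its underside, about half-way along.

How it is judged:
By the outcome, as a careful person would: the job done as asked, in the order asked, and still so for the second after the job is handed in, with the robot touching nothing.
It also fails if it takes over 72 s, if anything falls off the work surface, if the arm or the gripper's body presses on something with over 40 N, if the wrist force passes 120 N, or if a joint passes its speed limit or range.

### The arm

A 6-joint arm with a two-finger parallel gripper is mounted at the origin on the work surface. World frame = base frame: x ahead of the robot, y to its left, z up, the work surface at z = 0. Lengths are in m, angles in rad, forces in N, time in s.
With the tool pointing down it reaches from about 0.35 to 0.975 m from the base axis. Payload 17.4 kg.
Tool frame: the origin (TCP) lies at the very end of the fingers, on their centre line; the grasp point (between the pads) lies 19 mm behind it; z points along the fingers, y is the direction in which the jaws open and shut (so a half turn about z gives the same grasp; the last joint's range is limited). The gripper opens to 85 mm and grips with 20 to 120 N. Pads are 22 mm wide; open, the fingers measure 114 mm over their backs; the gripper's body (76 mm by 85 mm) begins 54 mm behind the grasp point. The pads swing forward as they close: fully open they stand 13 mm farther back than shut.
Start: joints at [1.149, 0.116, 1.442, -0, 1.584, -0.038], TCP at [0.253, 0.626, 0.231] pointing down, gripper open.
Joint ranges: [-2.83, 2.83], [-0.83, 2.19], [0.07, 2.5], [-1.14, 4.28], [0.01, 3], [-2.97, 2.97]. Speed limits (rad/s): [1.89, 1.89, 2.22, 3.14, 3.14, 3.14].

### API

Orientations are given as a unit quaternion [x, y, z, w].
In Python, from plant import env, viewer, spotter gives the robot as it stands.
- The arm moves only by the shell command python3 -m inch 'ROWS' [FORCE]. ROWS is JSON, one flat list of numbers, 7 for each row, row after row: the turn, a rotation vector about the tool's x, y, z in rad, then the shift along the tool's x, y, z in m, then the finger opening in m, from 0 to 0.0854. In form: [ax, ay, az, dx, dy, dz, hand, ax, ay, az, dx, dy, dz, hand, ...]. A call has 1 to 8 rows; each row is the pose to reach, as a shift and turn from the pose commanded when the call began, along the tool's axes at that moment; what a row does not reach only later rows make up. A row lasts 1/10 s, in which the tool goes at most 50 mm and 8.59 degrees, less where a joint would pass 70% of its speed; a pose out of reach is approached as far as the arm can. A call with a gripper value outside its range is refused whole. The fingers move at their own pace and stop on an object; FORCE is the grip in N (left out, the last holds). Time passes only in rows, so rows that repeat a pose let the fingers close. It gives the time, the measured TCP pose, the force and the opening at its end, in the units of the state.
- env.read_state(): the state, without advancing time (a new reading comes with each control period).
- viewer.grab_frame(name): name is "scene" or "top" or "wrist"; returns a dict with "frame" (420x560x3 uint8, red, green, blue), "range_z" (420x560 float32, m along the optical axis (not along the pixel's ray), 0 where there is no reading), "camera_matrix" (3x3 intrinsics, pixels), "eye" and "rotation" of the camera in the world. Camera axes: x right, y down, z forward; pixel columns grow to the right and rows downward; lengths in m; the calibration is good to about 2 mm. A picture is of the moment at which its call begins.
- env.hand_in(): hands the job in, once; it reports no verdict.
Trained networks look in a picture, given as the dict that the camera call returned (one of the last four; its "shot" number tells which), for a name from the list of things; names that differ only in an ending like _2 or _b are one class to them, and where a whole thing is asked for, a point or a joint stands for the part that bears it (a point fixed in the world has none). Each returns a list of dicts, best first, with "conf" (0 to 1); they miss things now and then, are a little off and sometimes report something else, mostly with a low value. They report only what shows in the picture. A call takes as long as a camera call.
- spotter.masks_of(query, picture): "mask" (420x560 bool, what is visible of it) and "point" ([column, row] in pixels, amid what is visible of it).
The state is a dict: "time_s": time; "joints": joint angles; "dq": joint speeds; "effort": joint torques, N m; "eef_pos": TCP position; "orientation": TCP orientation; "contact_force": force on the tool from outside, world axes, zero at the start; "wrist_torque": the same for the moment, N m; "width": finger opening in m.
Only numpy, scipy, OpenCV 4.12 (cv2) and the standard library are available. Lean on these libraries where they do the work, as an engineer would, in place of code of your own. Each camera call takes 0.05 s, during which the arm holds its last target.

## Working session

There is one attempt and no reset: what is moved stays moved. The work goes in short steps, Python scripts to look and compute and a shell command to move; the robot and the scene stay as the last step left them, time stands still between calls to the robot, and variables do not carry over. Pictures are saved under pics/ and viewed, and the job is handed in when it is done.

```bash
ls; mkdir -p pics; cat > h.py <<'E'
import numpy as np,cv2
from plant import env,viewer,spotter
def grab(n,fn):
    f=viewer.grab_frame(n); cv2.imwrite('pics/'+fn,f['frame'][:,:,::-1]); return f
def pts(f,mask=None):
    z=f['range_z'];K=np.array(f['camera_matrix']);v,u=np.nonzero((z>0)&(mask if mask is not None else True))
    d=z[v,u];c=np.stack([(u-K[0,2])/K[0,0]*d,(v-K[1,2])/K[1,1]*d,d],1)
    return c@np.array(f['rotation']).T+np.array(f['eye']),u,v
E
python3 - <<'E'
from h import *
s=env.read_state();print(s)
for n in('scene','top','wrist'):
    f=grab(n,n+'0.png');print(n,f['eye'],f['rotation'])
    for q in('cutter','blade_arm','grip_top','pawl','thumb','glue'):
        try:
            r=spotter.masks_of(q,f)
            for m in r[:2]:
                P,u,v=pts(f,m['mask']);print(q,round(m['conf'],2),m['point'],len(P),np.median(P,0).round(3) if len(P) else '',P.min(0).round(3) if len(P) else '',P.max(0).round(3) if len(P) else '')
        except Exception as e: print(q,e)
E
```

```text
pics
{'time_s': 0.0, 'joints': array([ 1.14923324e+00,  1.16502827e-01,  1.44232384e+00, -9.52366554e-06,
        1.58398443e+00, -3.78028510e-02]), 'dq': array([-1.20177302e-05,  1.78595674e-04,  1.80822498e-04, -4.75915627e-04,
        6.17846347e-04, -1.16248140e-03]), 'effort': array([-3.32851399e-03, -7.31983924e+01, -6.32478547e+01, -3.26242825e-04,
        6.39238904e-03, -4.42744081e-06]), 'eef_pos': array([0.25265493, 0.62570959, 0.23051444]), 'orientation': array([ 1.90704868e-01,  9.81647229e-01, -5.94303943e-04, -1.34063726e-04]), 'contact_force': array([-0.37191638, -0.26692377, -0.06194462]), 'wrist_torque': array([ 0.01495579, -0.05889836, -0.03657041]), 'width': 0.08529382412095747}
scene [ 1.26956762 -0.8899628   0.82812146] [ 0.8300668   0.27962711 -0.15906619 -0.455517  ]
cutter matmul: Input operand 1 has a mismatch in its core dimension 0, with gufunc signature (n?,k),(k,m?)->(n?,m?) (size 4 is different from 3)
blade_arm matmul: Input operand 1 has a mismatch in its core dimension 0, with gufunc signature (n?,k),(k,m?)->(n?,m?) (size 4 is different from 3)
grip_
[... 1064 characters left out ...]
)->(n?,m?) (size 4 is different from 3)
pawl matmul: Input operand 1 has a mismatch in its core dimension 0, with gufunc signature (n?,k),(k,m?)->(n?,m?) (size 4 is different from 3)
thumb matmul: Input operand 1 has a mismatch in its core dimension 0, with gufunc signature (n?,k),(k,m?)->(n?,m?) (size 4 is different from 3)
glue matmul: Input operand 1 has a mismatch in its core dimension 0, with gufunc signature (n?,k),(k,m?)->(n?,m?) (size 4 is different from 3)
wrist [0.18514219 0.65177354 0.3736994 ] [0.82070019 0.5536543  0.07878321 0.11709536]
thumb matmul: Input operand 1 has a mismatch in its core dimension 0, with gufunc signature (n?,k),(k,m?)->(n?,m?) (size 4 is different from 3)
```

```bash
sed -i 's/np.array(f\[.rotation.\])\.T/R.from_quat(f["rotation"]).as_matrix().T/; 1a from scipy.spatial.transform import Rotation as R' h.py
cat > look.py <<'E'
from h import *
import sys
def look(tag,cams=('scene','top','wrist'),qs=('cutter','blade_arm','grip_top','pawl','thumb','glue')):
  out={}
  for n in cams:
    f=grab(n,n+tag+'.png');out[n]=f
    for q in qs:
            r=spotter.masks_of(q,f)
            for m in r[:2]:
                P,u,v=pts(f,m['mask']);print(n,q,round(m['conf'],2),m['point'],len(P),np.median(P,0).round(3) if len(P) else '',P.min(0).round(3) if len(P) else '',P.max(0).round(3) if len(P) else '')
  return out
if __name__=='__main__':
  o=look(sys.argv[1]); np.save('f_%s.npy'%sys.argv[1],o,allow_pickle=True)
E
python3 look.py a
```

```text
scene cutter 0.65 [279.6, 261.1] 16600 [ 0.651 -0.131  0.047] [ 0.071 -0.265 -0.004] [0.85  0.679 0.326]
scene blade_arm 0.77 [244.8, 199.4] 2903 [ 0.526 -0.078  0.148] [ 0.067 -0.265 -0.003] [0.555 0.733 0.328]
scene blade_arm 0.17 [331.6, 271.9] 819 [ 0.774 -0.069  0.05 ] [ 0.748 -0.161  0.043] [0.8   0.049 0.056]
scene grip_top 0.8 [246.1, 200.7] 2917 [ 0.526 -0.083  0.146] [ 0.14  -0.265 -0.003] [0.555 0.521 0.326]
scene grip_top 0.47 [314.2, 186.2] 324 [0.476 0.285 0.01 ] [ 0.428  0.242 -0.002] [0.506 0.352 0.018]
scene pawl 0.6 [191.7, 213.8] 380 [ 0.501 -0.225  0.172] [ 0.474 -0.249  0.104] [ 0.517 -0.201  0.22 ]
scene pawl 0.56 [366.2, 207.9] 802 [0.696 0.224 0.035] [0.639 0.185 0.001] [0.733 0.327 0.046]
scene thumb 0.77 [196.4, 211.2] 387 [ 0.501 -0.224  0.171] [ 0.285 -0.249 -0.   ] [ 0.517 -0.017  0.22 ]
scene glue 0.85 [146.6, 284.6] 755 [ 0.486 -0.359  0.06 ] [ 0.396 -0.374 -0.001] [ 0.5   -0.275  0.118]
top cutter 0.74 [309.8, 196.0] 10086 [ 0.646 -0.103  0.046] [ 0.451 -0.274 -0.012] [0.858 0.145 0.332]
top blade_arm 0.68 [268.5, 228.6] 895 [0.524 0.017 0.245] [ 0.495 -0.203 -0.004] [0.614 0.145 0.332]
top grip_top 0.55 [263.1, 223.8] 769 [0.523 0.025 0.264] [ 0.494 -0.203  0.042] [0.568 0.121 0.332]
top pawl 0.44 [352.8, 240.0] 156 [ 0.495 -0.219  0.212] [ 0.478 -0.249 -0.006] [ 0.55  -0.198  0.222]
top thumb 0.68 [357.7, 239.9] 144 [ 0.495 -0.219  0.212] [ 0.478 -0.241 -0.006] [ 0.535 -0.2    0.222]
top glue 0.57 [391.9, 250.1] 199 [ 0.469 -0.343  0.077] [ 0.451 -0.373 -0.006] [ 0.502 -0.329  0.121]
wrist thumb 0.45 [114.0, 394.3] 421 [0.459 0.264 0.009] [0.435 0.246 0.003] [0.49  0.28  0.011]
```

View pics/scene0.png

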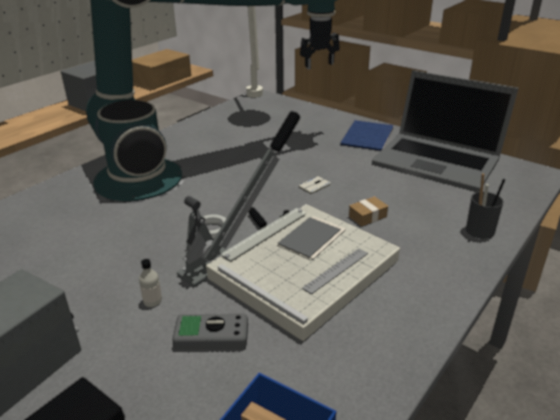

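View pics/top0.png

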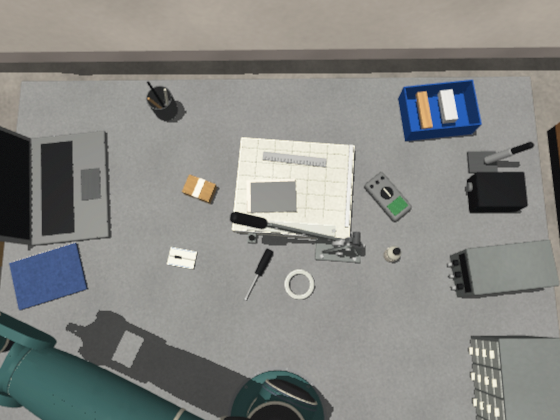

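View pics/wrist0.png

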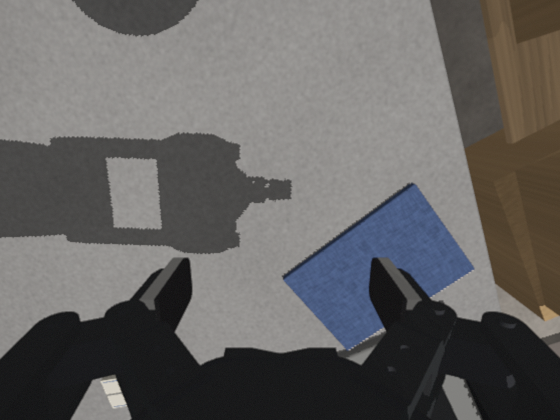

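```bash
cat > fit.py <<'E'
from h import *
o=np.load('f_a.npy',allow_pickle=True).item()
f=o['top'];P,u,v=pts(f)
g=f['frame'][v,u].astype(int)
m=(abs(P[:,2]-.046)<.006)&(P[:,0]>.45)&(P[:,0]<.9)&(P[:,1]>-.3)&(P[:,1]<.2)
mm=np.zeros((420,560),np.uint8);mm[v[m],u[m]]=1
n,l,st,_=cv2.connectedComponentsWithStats(cv2.morphologyEx(mm,cv2.MORPH_OPEN,np.ones((3,3))))
k=1+st[1:,4].argmax();s=l[v,u]==k
Q=P[s]
r=cv2.minAreaRect((Q[:,:2]*1000).astype(np.float32));print(r,cv2.boxPoints(r))
# refined hist z
print(np.median(Q[:,2]))
E
python3 fit.py
python3 - <<'E'
from h import *
f=np.load('f_a.npy',allow_pickle=True).item()
for n,(a,b,c,d) in {'scene':(160,110,320,300),'top':(220,130,410,310)}.items():
    cv2.imwrite('pics/c_%s.png'%n,cv2.resize(f[n]['frame'][b:d,a:c,::-1],None,fx=4 if n!='scene' else 3,fy=4 if n!='scene' else 3,interpolation=cv2.INTER_CUBIC)[:600*2])
E
```

```text
((703.0444946289062, -50.84202575683594), (341.7980651855469, 261.1632995605469), 85.24130249023438) [[ 558.7353  -210.31897]
 [ 818.99835 -231.98495]
 [ 847.3537   108.63492]
 [ 587.09064  130.3009 ]]
0.0454013156553712
```

View pics/c_scene.png

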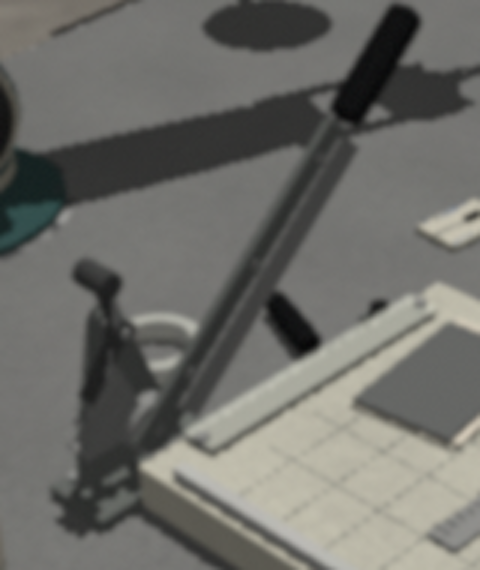

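View pics/c_top.png

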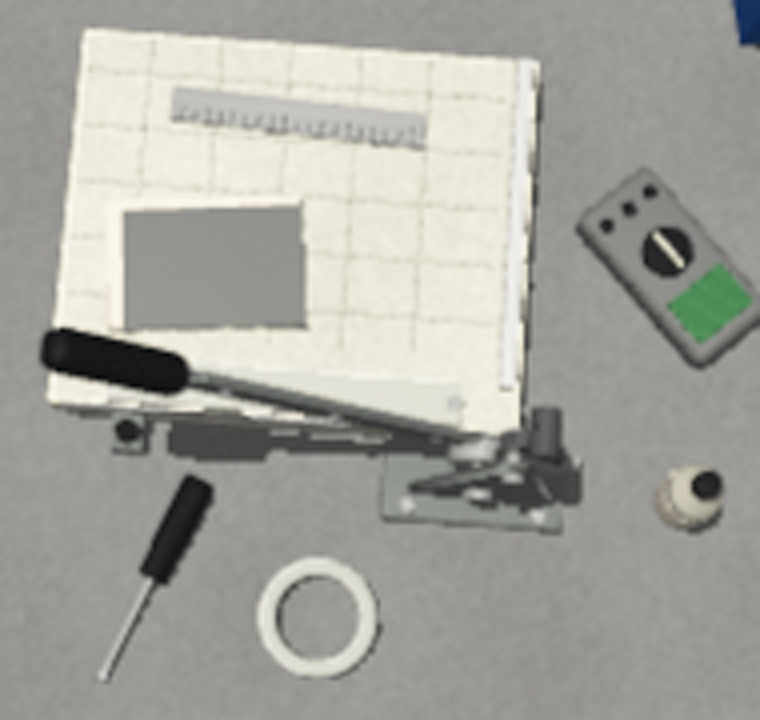

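```bash
cat >> h.py <<'E'
YAW=np.deg2rad(-4.76);H=np.array([.512,-.1946])
EX=np.array([np.cos(YAW),np.sin(YAW)]);EY=np.array([-np.sin(YAW),np.cos(YAW)])
def cut(P): d=P[:,:2]-H; return np.c_[d@EX,d@EY,P[:,2]]
def world(c): c=np.asarray(c); return np.r_[H+c[0]*EX+c[1]*EY,c[2]]
E
cat > an.py <<'E'
from h import *
import sys
o=np.load(sys.argv[1],allow_pickle=True).item()
for n in o:
    if n=='wrist':continue
    P,u,v=pts(o[n]);C=cut(P)*1000;g=o[n]['frame'][v,u].max(1)
    t=(abs(C[:,0]+10)<50)&(C[:,1]>-80)&(C[:,1]<60)&(C[:,2]>170)&(C[:,2]<240)
    T=C[t];print(n,'thumb',len(T),np.percentile(T,[2,50,98],axis=0).round(1).tolist())
    b=(abs(C[:,0])<30)&(C[:,1]>60)&(C[:,1]<420)&(C[:,2]>75)
    B=C[b];gb=g[b]
    if len(B):
        pc=np.linalg.svd(B[:,1:]-B[:,1:].mean(0),full_matrices=False)[2][0]
        a=np.arctan2(B[:,2]-60,B[:,1]);r=np.hypot(B[:,2]-60,B[:,1])
        print(n,'arm line ang',np.arctan(pc[1]/pc[0]),'x',np.percentile(B[:,0],[2,50,98]).round(1),'rmax',np.percentile(r,99))
        for lo,hi in((60,120),(120,200),(200,280),(290,340),(340,390)):
            s=(r>lo)&(r<hi)
            if s.sum()>5: print(lo,s.sum(),np.median(a[s]).round(3),'x',np.percentile(B[s,0],[5,50,95]).round(1))
    # far edge, +y edge, top z
    bd=(abs(C[:,2]-45)<4)
    for y0 in(0,60,120,180,240,300):
        s=bd&(abs(C[:,1]-y0)<15)&(C[:,0]<330)&(C[:,0]>200);print('xe',C[s,0].max().round(1),end=' ')
    for x0 in(60,120,180,240,290):
        s=bd&(abs(C[:,0]-x0)<15)&(C[:,1]<345)&(C[:,1]>-50);print('ye',C[s,1].min().round(1),C[s,1].max().round(1),end=' ')
    print()
E
python3 an.py f_a.npy
```

```text
scene thumb 201 [[-26.7, -39.6, 171.6], [-7.1, -30.3, 210.1], [6.5, -17.8, 219.0]]
scene arm line ang 0.7673597154668174 x [-6.6  6.7 17.4] rmax 390.60778250629113
60 274 0.636 x [ 1.3  6.6 10.1]
120 513 0.701 x [0.1 6.1 9.8]
200 502 0.702 x [ 0.8  6.5 10.1]
290 266 0.742 x [-7.4 10.6 17.5]
340 258 0.739 x [-7.4 10.6 17.9]
xe 311.0 xe 311.8 xe 312.4 xe 311.5 xe 311.9 xe 313.1 ye -28.7 329.4 ye -30.7 331.8 ye -31.0 332.0 ye -30.7 330.3 ye -30.9 331.6 
top thumb 124 [[-31.1, -40.1, 171.2], [-14.8, -27.8, 213.4], [2.5, -15.0, 221.1]]
top arm line ang 0.7172861417658518 x [-14.7  -3.2  12.4] rmax 396.3005359958275
60 41 0.821 x [-5.6 -3.9  2.5]
120 109 0.794 x [-5.2 -3.6  2.1]
200 125 0.767 x [-4.8 -3.3  3.2]
290 174 0.746 x [-14.5  -3.   11. ]
340 193 0.741 x [-14.5  -2.7  12. ]
xe 306.7 xe 306.5 xe 308.3 xe 306.8 xe 305.8 xe 308.9 ye -28.3 329.8 ye -28.1 330.5 ye -28.4 330.4 ye -28.7 330.0 ye -29.3 330.2
```

```bash
cat >> h.py <<'E'
def plan(c,Rt=None,world_pos=None):
    "shift/turn in tool axes from measured pose to cutter-frame point c with tool X=EY,Y=EX"
    s=env.read_state();R0=R.from_quat(s['orientation'])
    if Rt is None: Rt=R.from_matrix(np.c_[np.r_[EY,0],np.r_[EX,0],[0,0,-1]])
    p=world(c) if world_pos is None else np.array(world_pos)
    print('t',s['time_s'],'cut now',(cut(s['eef_pos'][None])[0]*1000).round(1),'F',s['contact_force'].round(2),'| turn',(R0.inv()*Rt).as_rotvec().round(3),'shift',R0.inv().apply(p-s['eef_pos']).round(4))
E
python3 -c "
from h import *
plan([-.014,-.075,.40])"
```

```text
t 2.1 cut now [-326.5  796.2  231.3] F [ 0.8   1.05 -0.25] | turn [-0.    0.    1.27] shift [-0.5565 -0.7395 -0.1687]
```

```bash
python3 -m inch '[0,0,0,0,0,-0.12,0, 0,0,0,0,0,-0.169,0, 0,0,0,0,0,-0.169,0, 0,0,1.27,-0.5565,-0.7395,-0.169,0, 0,0,1.27,-0.5565,-0.7395,-0.169,0, 0,0,1.27,-0.5565,-0.7395,-0.169,0, 0,0,1.27,-0.5565,-0.7395,-0.169,0, 0,0,1.27,-0.5565,-0.7395,-0.169,0]'; python3 -c "
from h import *
plan([-.014,-.075,.40])"
```

```text
time_s: 2.9
eef_pos: [0.3173, 0.3825, 0.3865]
orientation: [0.539, 0.842, 0.0, 0.0]
contact_force: [1.4, 0.6, 0.0]
width: -0.0002
t 2.9 cut now [-241.9  559.   386.5] F [1.38 0.56 0.01] | turn [ 0.    -0.     0.514] shift [-0.6641 -0.1135 -0.0136]
```

```bash
python3 -m inch '[0,0,0.514,-0.66,-0.113,-0.013,0, 0,0,0.514,-0.66,-0.113,-0.013,0, 0,0,0.514,-0.66,-0.113,-0.013,0, 0,0,0.514,-0.66,-0.113,-0.013,0, 0,0,0.514,-0.66,-0.113,-0.013,0, 0,0,0.514,-0.66,-0.113,-0.013,0, 0,0,0.514,-0.66,-0.113,-0.013,0, 0,0,0.514,-0.66,-0.113,-0.013,0]'; python3 -c "
from h import *
plan([-.014,-.075,.40])"
```

```text
time_s: 3.7
eef_pos: [0.4228, -0.0034, 0.3946]
orientation: [0.734, 0.679, 0.0, 0.0]
contact_force: [1.2, 1.2, 0.3]
width: 0.0002
t 3.7 cut now [-104.7  183.2  394.6] F [1.21 1.23 0.31] | turn [ 0.001 -0.     0.006] shift [-0.2587  0.0892 -0.0053]
```

```bash
python3 -m inch '[0,0,0.006,-0.258,0.089,-0.005,0, 0,0,0.006,-0.258,0.089,-0.005,0, 0,0,0.006,-0.258,0.089,-0.005,0, 0,0,0.006,-0.258,0.089,-0.005,0, 0,0,0.006,-0.258,0.089,-0.005,0, 0,0,0.006,-0.258,0.089,-0.005,0, 0,0,0.006,-0.258,0.089,-0.005,0, 0,0,0.006,-0.258,0.089,-0.005,0]'; python3 -c "
from h import *
plan([-.014,-.075,.25])"; python3 look.py b
```

```text
time_s: 4.5
eef_pos: [0.4918, -0.2654, 0.399]
orientation: [0.736, 0.677, 0.0, -0.0]
contact_force: [0.2, -0.2, 0.5]
width: 0.0001
t 4.5 cut now [-14.2 -72.3 399. ] F [ 0.24 -0.23  0.55] | turn [-0.    -0.    -0.001] shift [-0.0028  0.0003  0.149 ]
scene cutter 0.94 [279.0, 260.3] 16135 [ 0.652 -0.134  0.047] [ 0.199 -0.263 -0.004] [0.851 0.415 0.328]
scene cutter 0.51 [246.3, 201.4] 2881 [ 0.526 -0.082  0.145] [ 0.069 -0.261 -0.004] [0.556 0.68  0.324]
scene blade_arm 0.97 [243.1, 205.5] 2708 [ 0.527 -0.087  0.148] [ 0.137 -0.263  0.   ] [0.556 0.673 0.328]
scene blade_arm 0.68 [190.9, 212.4] 330 [ 0.501 -0.225  0.174] [ 0.219 -0.247 -0.001] [0.518 0.026 0.22 ]
scene grip_top 0.97 [243.3, 200.3] 2665 [ 0.527 -0.082  0.154] [ 0.081 -0.261 -0.004] [0.556 0.659 0.328]
scene pawl 0.89 [189.8, 212.0] 362 [ 0.501 -0.225  0.174] [ 0.482 -0.247  0.113] [ 0.518 -0.203  0.22 ]
scene thumb 0.75 [195.2, 209.5] 332 [ 0.501 -0.226  0.175] [ 0.484 -0.247  0.112] [ 0.517 -0.204  0.22 ]
scene glue 0.96 [147.6, 285.8] 731 [ 0.486 -0.359  0.061] [ 0.461 -0.374  0.004] [ 0.498 -0.329  0.119]
top cutter
[... 646 characters left out ...]
0.516 -0.131  0.13 ] [ 0.489 -0.262 -0.001] [ 0.537 -0.026  0.185]
wrist blade_arm 0.41 [271.8, 213.5] 739 [ 0.474 -0.341  0.077] [ 0.453 -0.404 -0.003] [ 0.494 -0.329  0.117]
wrist grip_top 0.79 [292.1, 68.6] 1285 [ 0.516 -0.131  0.127] [ 0.49  -0.26  -0.002] [ 0.534 -0.063  0.185]
wrist pawl 0.86 [284.1, 143.0] 790 [ 0.496 -0.22   0.215] [ 0.479 -0.246  0.012] [ 0.512 -0.198  0.218]
wrist thumb 0.88 [279.6, 145.7] 797 [ 0.496 -0.22   0.214] [ 0.479 -0.258  0.014] [ 0.512 -0.198  0.218]
wrist glue 0.71 [279.0, 143.3] 797 [ 0.496 -0.22   0.214] [ 0.479 -0.261  0.   ] [ 0.521 -0.199  0.218]
wrist glue 0.59 [272.9, 211.0] 715 [ 0.474 -0.341  0.077] [ 0.448 -0.404 -0.001] [ 0.493 -0.329  0.117]
```

View pics/wristb.png

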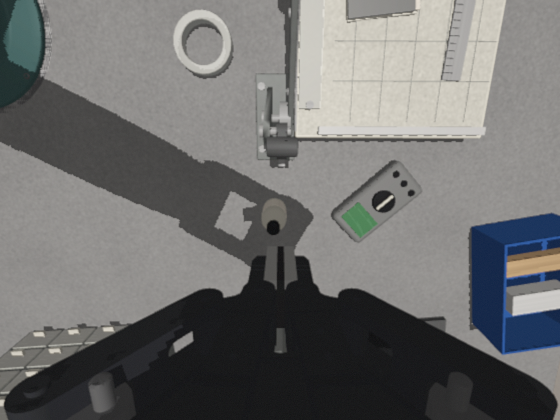

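```bash
python3 -m inch '[0,0,0,0,0,0.05,0, 0,0,0,0,0,0.1,0, 0,0,0,0,0,0.15,0, 0,0,0,0,0,0.18,0, 0,0,0,0,0,0.202,0, 0,0,0,0,0,0.202,0, 0,0,0,0.01,0,0.202,0, 0,0,0,0.01,0,0.202,0]'; python3 -c "
from h import *
plan([-.014,-.01,.197])"
```

```text
time_s: 6.35
eef_pos: [0.4934, -0.2547, 0.1992]
orientation: [0.736, 0.677, 0.0, 0.001]
contact_force: [-0.1, -0.5, 0.8]
width: 0.0002
t 6.35 cut now [-13.6 -61.5 199.2] F [-0.11 -0.47  0.76] | turn [0.002 0.001 0.001] shift [ 0.0515 -0.0004  0.0021]
```

```bash
python3 -m inch '[0,0,0,0.008,0,0,0, 0,0,0,0.014,0,0,0, 0,0,0,0.02,0,0,0, 0,0,0,0.026,0,0,0, 0,0,0,0.032,0,0,0, 0,0,0,0.038,0,0,0, 0,0,0,0.046,0,0,0, 0,0,0,0.052,0,0,0]'; python3 -c "
from h import *
plan([-.014,-.06,.197])
o={'scene':grab('scene','s_c.png'),'wrist':grab('wrist','w_c.png')}
np.save('f_c.npy',o)
cv2.imwrite('pics/s_cc.png',cv2.resize(o['scene']['frame'][110:300,160:320,::-1],None,fx=3,fy=3))"; python3 an.py f_c.npy
```

```text
time_s: 7.15
eef_pos: [0.4971, -0.2028, 0.1972]
orientation: [0.736, 0.677, 0.0, -0.0]
contact_force: [0.3, 0.6, 0.4]
width: 0.0001
t 7.15 cut now [-14.2  -9.4 197.2] F [0.32 0.59 0.4 ] | turn [-0. -0.  0.] shift [-0.0506  0.0002  0.0002]
scene thumb 372 [[-24.1, -21.1, 171.6], [-6.8, -1.6, 206.8], [6.8, 26.0, 236.6]]
scene arm line ang 0.7858365962307353 x [-6.8  6.7 17.4] rmax 392.43341951467283
60 273 0.644 x [ 1.3  6.6 10.7]
120 514 0.696 x [0.2 6.2 9.8]
200 503 0.7 x [ 1.1  6.4 10.4]
290 270 0.741 x [-7.9 10.3 17.8]
340 258 0.738 x [-7.5 11.  17.9]
xe 311.0 xe 310.7 xe 312.4 xe 312.1 xe 312.2 xe 312.9 ye -30.2 330.0 ye -30.5 332.1 ye -29.7 332.7 ye -31.0 333.8 ye -31.0 333.6
```

View pics/s_cc.png

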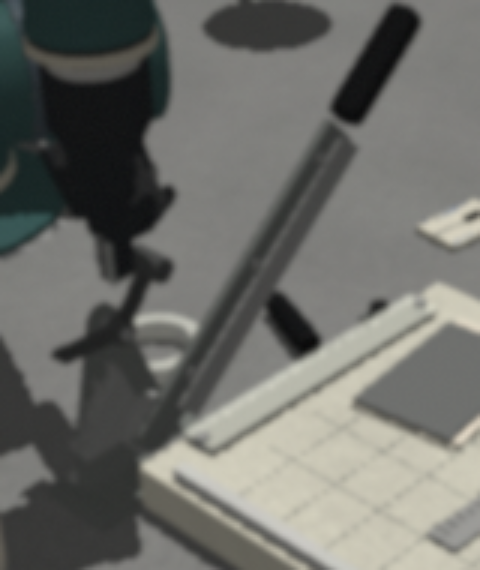

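```bash
python3 -m inch '[0,0,0,-0.03,0,0,0, 0,0,0,-0.03,0,-0.03,0, 0,0,0,-0.03,0,-0.08,0, 0,0,0,-0.03,0,-0.13,0, 0,0,0,-0.03,0,-0.18,0, 0,0,0,-0.03,0,-0.22,0, 0,0,0,-0.03,0,-0.22,0, 0,0,0,-0.03,0,-0.22,0]'; python3 -c "
from h import *
plan([0,.238,.40])
for t in np.arange(.8,-.01,-.1): print(t.round(2),(340*np.cos(t)-13*np.sin(t)-11).round(1),(60+340*np.sin(t)+13*np.cos(t)).round(1))"
```

```text
time_s: 8.05
eef_pos: [0.4947, -0.2337, 0.4177]
orientation: [0.736, 0.677, 0.0, 0.001]
contact_force: [0.9, -0.5, -1.3]
width: -0.0003
t 8.05 cut now [-14.  -40.4 417.7] F [ 0.9  -0.48 -1.33] | turn [ 0.001  0.001 -0.   ] shift [0.2784 0.014  0.0175]
0.8 216.6 313.0
0.7 240.7 289.0
0.6 262.3 262.7
0.5 281.1 234.4
0.4 297.1 204.4
0.3 310.0 172.9
0.2 319.6 140.3
0.1 326.0 106.9
0.0 329.0 73.0
```

```bash
python3 -m inch '[0,0,0,0.05,0.002,0,0, 0,0,0,0.1,0.005,0,0, 0,0,0,0.15,0.007,0,0, 0,0,0,0.2,0.01,0,0, 0,0,0,0.25,0.012,0,0, 0,0,0,0.278,0.014,0,0, 0,0,0,0.278,0.014,0.01,0, 0,0,0,0.278,0.014,0.017,0]'; python3 -c "
from h import *
plan([0,.238,.34])
o={'scene':grab('scene','s_d.png'),'wrist':grab('wrist','w_d.png')}
np.save('f_d.npy',o)
"; python3 an.py f_d.npy
```

```text
time_s: 8.85
eef_pos: [0.5314, 0.0427, 0.3979]
orientation: [0.735, 0.678, -0.001, -0.001]
contact_force: [0.5, -0.8, -1.5]
width: -0.0
t 8.85 cut now [-3.000e-01  2.381e+02  3.979e+02] F [ 0.51 -0.79 -1.49] | turn [-0.002  0.001  0.001] shift [-0.      0.0005  0.0579]
scene thumb 224 [[-26.3, -4.8, 170.7], [-8.1, 14.4, 196.2], [6.2, 30.0, 208.7]]
scene arm line ang 1.3490383390545928 x [-20.1   7.2  28.8] rmax 570.7494210701709
60 274 0.639 x [ 0.9  6.5 10.1]
120 516 0.694 x [ 0.   6.4 10.1]
200 504 0.699 x [ 0.5  6.5 10.2]
290 270 0.741 x [-7.3 10.  17.2]
340 254 0.739 x [-5.8 11.3 18. ]
xe 311.0 xe 313.4 xe 311.2 xe 313.1 xe 312.5 xe 312.6 ye -29.9 331.1 ye -30.2 333.1 ye -30.1 332.3 ye -30.3 330.6 ye -32.1 332.6
```

View pics/w_d.png

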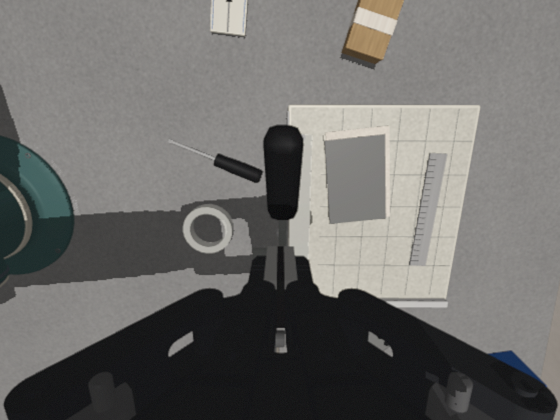

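View pics/s_d.png

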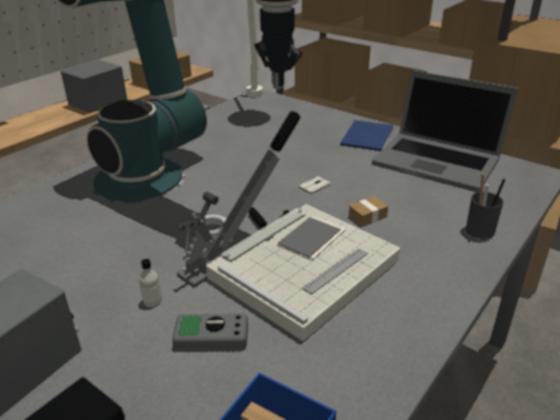

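```bash
python3 -m inch '[0,0,0,0,0,0.04,0, 0,0,0,0,0,0.08,0, 0,0,0,0,0,0.09,0, 0,0,0,0,0,0.098,0, 0,0,0,0,0,0.104,0, 0,0,0,0,0,0.108,0]'; python3 -c "
from h import *
plan([0,.238,.34])"
```

```text
time_s: 9.55
eef_pos: [0.5319, 0.0422, 0.2933]
orientation: [0.736, 0.677, 0.001, 0.001]
contact_force: [0.4, -0.3, 0.5]
width: -0.0
t 9.55 cut now [2.000e-01 2.376e+02 2.933e+02] F [ 0.4  -0.33  0.55] | turn [ 0.002 -0.    -0.   ] shift [ 0.0004 -0.0001 -0.0467]
```

```bash
python3 -m inch '[0,0,0,0.006,0,0.007,0, 0,0,0,0.012,0,0.014,0, 0,0,0,0.018,0,0.021,0, 0,0,0,0.024,0,0.028,0, 0,0,0,0.034,0,0.042,0, 0,0,0,0.043,0,0.056,0]'; python3 -c "
from h import *
plan([0,.297,.204])"
```

```text
time_s: 10.15
eef_pos: [0.5353, 0.0862, 0.2355]
orientation: [0.736, 0.677, 0.0, 0.0]
contact_force: [3.0, -2.4, 4.7]
width: -0.0002
t 10.15 cut now [-1.000e-01  2.817e+02  2.355e+02] F [ 2.99 -2.38  4.66] | turn [ 0.001 -0.     0.   ] shift [0.0153 0.     0.0315]
```

```bash
python3 -m inch '[0,0,0,0.008,0,0.015,0, 0,0,0,0.016,0,0.03,0, 0,0,0,0.023,0,0.046,0, 0,0,0,0.029,0,0.062,0, 0,0,0,0.034,0,0.078,0, 0,0,0,0.038,0,0.094,0]'; python3 -c "
from h import *
plan([0,.326,.107])
o={'scene':grab('scene','s_e.png')}
np.save('f_e.npy',o)
cv2.imwrite('pics/s_ee.png',cv2.resize(o['scene']['frame'][110:300,160:320,::-1],None,fx=3,fy=3))"; python3 an.py f_e.npy
```

```text
time_s: 10.75
eef_pos: [0.5381, 0.1239, 0.1407]
orientation: [0.736, 0.677, -0.0, -0.0]
contact_force: [1.7, 1.3, 5.0]
width: -0.0002
t 10.75 cut now [ -0.5 319.6 140.7] F [1.71 1.28 4.97] | turn [-0.001 -0.     0.   ] shift [0.0064 0.0005 0.0337]
scene thumb 222 [[-27.5, -5.1, 171.2], [-7.9, 14.1, 196.0], [6.2, 29.1, 208.3]]
scene arm line ang 1.366817686679602 x [-26.9   7.1  29. ] rmax 564.8412011202089
60 184 0.315 x [-1.2  5.1  8.5]
120 357 0.218 x [ 0.1  5.9 10.2]
200 399 0.2 x [ 1.   6.7 10.5]
290 425 0.286 x [-13.6   7.8  18.4]
340 876 0.55 x [-17.4  11.3  26.9]
xe 311.2 xe 311.8 xe 311.1 xe 312.8 xe 312.3 xe 314.4 ye -29.9 332.0 ye -30.8 333.1 ye -30.8 330.4 ye -30.4 330.3 ye -30.4 331.1
```

View pics/s_ee.png

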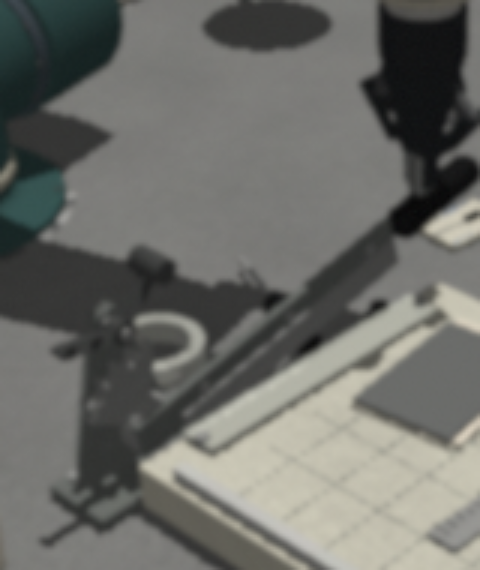

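Going well; pawl still over. Continue to near-level.

```bash
python3 -m inch '[0,0,0,0.004,0,0.016,0, 0,0,0,0.006,0,0.033,0, 0,0,0,0.008,0,0.046,0, 0,0,0,0.009,0,0.056,0, 0,0,0,0.009,0,0.062,0]'; python3 -c "
from h import *
plan([0,.33,.073])"
```

```text
time_s: 11.3
eef_pos: [0.5388, 0.1322, 0.0791]
orientation: [0.736, 0.677, -0.0, -0.0]
contact_force: [0.6, 2.8, 2.9]
width: -0.0003
t 11.3 cut now [ -0.4 327.9  79.1] F [0.62 2.79 2.9 ] | turn [-0.001 -0.     0.   ] shift [0.0021 0.0004 0.0061]
```

```bash
python3 -m inch '[0,0,0,0.001,0,0.003,0, 0,0,0,0.001,0,0.005,0, 0,0,0,0.001,0,0.007,0, 0,0,0,0.001,0,0.009,0, 0,0,0,0.001,0,0.009,0]'; python3 -c "
from h import *
plan([0,.33,.073])"
```

```text
time_s: 11.8
eef_pos: [0.5392, 0.1331, 0.0728]
orientation: [0.736, 0.677, 0.0, 0.0]
contact_force: [-9.5, -3.2, 18.5]
width: 0.0001
t 11.8 cut now [-1.000e-01  3.288e+02  7.280e+01] F [-9.5  -3.17 18.54] | turn [ 0. -0.  0.] shift [ 0.0012  0.0001 -0.0002]
```

```bash
python3 -m inch '[0,0,0,0,0,0.001,0, 0,0,0,0,0,-0.01,0, 0,0,0,0,0,-0.05,0, 0,0,0,0,0,-0.1,0, 0,0,0,0,0,-0.15,0, 0,0,0,0,0,-0.2,0, 0,0,0,0,0,-0.22,0, 0,0,0,0,0,-0.22,0]'; python3 -c "
from h import *
plan([-.014,.07,.29])
o={'scene':grab('scene','s_f.png'),'wrist':grab('wrist','w_f.png')}
np.save('f_f.npy',o)
cv2.imwrite('pics/s_ff.png',cv2.resize(o['scene']['frame'][110:300,160:360,::-1],None,fx=3,fy=3))
for n in o:
  P,u,v=pts(o[n]);C=cut(P)*1000
  for lo,hi in((120,200),(200,280),(290,340),(340,390)):
    for w in (5,13):
      s=(abs(C[:,0])<w)&(C[:,1]>lo)&(C[:,1]<hi)&(C[:,2]<110);print(n,lo,w,np.percentile(C[s,2],[50,95,99]).round(1))
"; python3 an.py f_f.npy | grep thumb
```

```text
time_s: 12.6
eef_pos: [0.5398, 0.1333, 0.2951]
orientation: [0.736, 0.677, 0.002, 0.001]
contact_force: [0.8, -0.1, -0.6]
width: -0.0002
t 12.6 cut now [  0.5 329.1 295.1] F [ 0.79 -0.08 -0.58] | turn [ 0.005 -0.002  0.   ] shift [-0.2591 -0.0146  0.0046]
scene 120 5 [72.1 79.8 80.4]
scene 120 13 [65.5 79.2 80.2]
scene 200 5 [72.  79.3 80.8]
scene 200 13 [65.6 78.6 80.3]
scene 290 5 [73.3 76.3 76.6]
scene 290 13 [72.  76.1 77.7]
scene 340 5 [73.8 77.7 78.6]
scene 340 13 [73.4 77.1 78.3]
scene thumb 224 [[-27.4, -6.0, 170.8], [-8.3, 14.7, 196.1], [6.8, 29.8, 208.4]]Traceback (most recent call last):
  File "<string>", line 11, in <module>
    s=(abs(C[:,0])<w)&(C[:,1]>lo)&(C[:,1]<hi)&(C[:,2]<110);print(n,lo,w,np.percentile(C[s,2],[50,95,99]).round(1))
                                                                        ~~~~~~~~~~~~~^^^^^^^^^^^^^^^^^^^
    return _quantile_unchecked(
        a, q, axis, out, overwrite_input, method, keepdims, weights)
    return _ureduce(a,
                    func=_quantile_ureduce_func,
    ...<5 lines>...
                    overwrite_input=overwrite_input,
                    method=method)
    r = func(a, **kwargs)
    result = _quantile(arr,
                       quantiles=q,
    ...<2 lines>...
                       out=out,
                       weights=wgt)
    slices_having_nans = np.isnan(arr[-1, ...])
                                  ~~~^^^^^^^^^
IndexError: index -1 is out of bounds for axis 0 with size 0
```

View pics/s_ff.png

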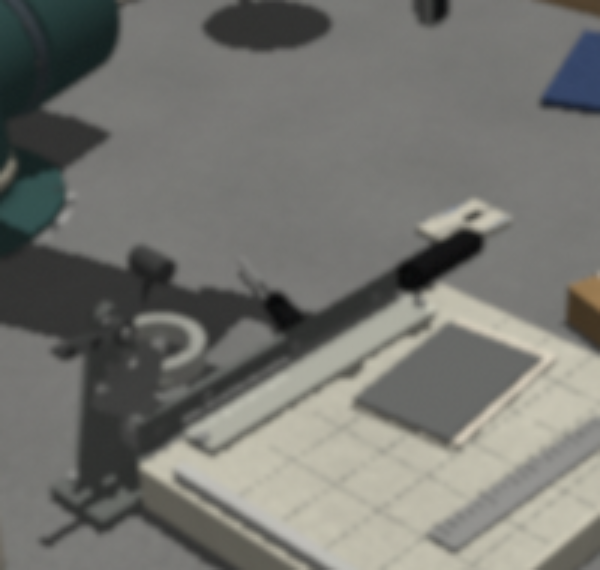

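View pics/w_f.png

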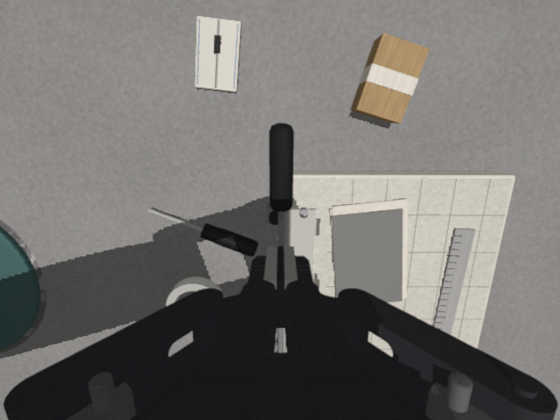

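```bash
python3 -m inch '[0.005,-0.002,0,-0.05,-0.003,0,0, 0.005,-0.002,0,-0.1,-0.006,0,0, 0.005,-0.002,0,-0.15,-0.009,0,0, 0.005,-0.002,0,-0.2,-0.012,0,0, 0.005,-0.002,0,-0.24,-0.014,0,0, 0.005,-0.002,0,-0.259,-0.0145,0,0, 0.005,-0.002,0,-0.259,-0.0145,0,0, 0.005,-0.002,0,-0.259,-0.0145,0,0]'; python3 -c "
from h import *
plan([-.014,.07,.188])
o={'wrist':grab('wrist','w_g.png')}"
```

```text
time_s: 13.5
eef_pos: [0.5029, -0.1237, 0.2898]
orientation: [0.736, 0.677, -0.003, -0.002]
contact_force: [1.2, -0.2, -0.2]
width: 0.0
t 13.5 cut now [-14.9  69.9 289.8] F [ 1.2  -0.22 -0.24] | turn [-0.007  0.001 -0.001] shift [0.0002 0.0016 0.1018]
```

View pics/w_g.png

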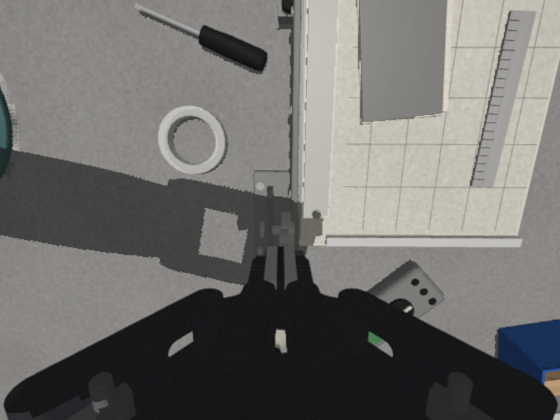

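```bash
python3 -m inch '[-0.006,0.001,0,0,0.001,0.03,0, -0.006,0.001,0,0,0.001,0.06,0, -0.006,0.001,0,0,0.001,0.085,0, -0.006,0.001,0,0,0.001,0.101,0, -0.006,0.001,0,0,0.001,0.101,0, -0.006,0.001,0,-0.01,0.001,0.101,0]'; python3 -c "
from h import *
plan([-.014,.0,.188])"
```

```text
time_s: 14.15
eef_pos: [0.5032, -0.1333, 0.1911]
orientation: [0.735, 0.678, 0.0, 0.001]
contact_force: [0.7, -0.4, 0.8]
width: 0.0001
t 14.15 cut now [-13.8  60.3 191.1] F [ 0.74 -0.42  0.82] | turn [0.002 0.001 0.002] shift [-0.0603 -0.0003  0.0032]
```

```bash
python3 -m inch '[0,0,0,-0.01,0,0,0, 0,0,0,-0.018,0,0,0, 0,0,0,-0.026,0,0,0, 0,0,0,-0.034,0,0,0, 0,0,0,-0.042,0,0,0, 0,0,0,-0.048,0,0,0, 0,0,0,-0.054,0,0,0, 0,0,0,-0.06,0,0,0]'; python3 -c "
from h import *
plan([-.014,.0,.188])
o={'scene':grab('scene','s_h.png'),'wrist':grab('wrist','w_h.png')}
np.save('f_h.npy',o)
cv2.imwrite('pics/s_hh.png',cv2.resize(o['scene']['frame'][110:300,160:360,::-1],None,fx=3,fy=3))"; python3 an.py f_h.npy | grep thumb
```

```text
time_s: 14.95
eef_pos: [0.4978, -0.1943, 0.1902]
orientation: [0.736, 0.677, -0.0, 0.001]
contact_force: [0.2, 0.5, -0.3]
width: -0.0004
t 14.95 cut now [-14.2  -0.9 190.2] F [ 0.21  0.5  -0.34] | turn [0.001 0.001 0.   ] shift [0.0009 0.0002 0.0022]
scene thumb 395 [[-27.7, -45.1, 173.6], [-6.7, -13.3, 212.3], [6.4, 5.7, 238.9]]
```

View pics/s_hh.png

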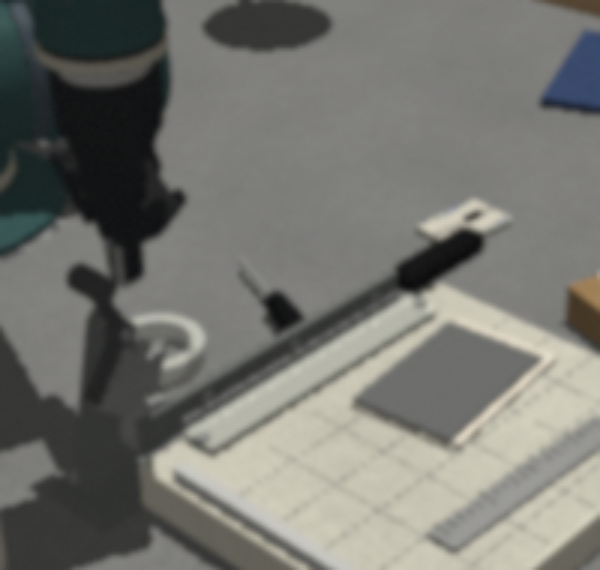

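```bash
python3 -m inch '[0,0,0,0.02,0,0,0, 0,0,0,0.03,0,-0.02,0, 0,0,0,0.03,0,-0.07,0, 0,0,0,0.03,0,-0.12,0, 0,0,0,0.03,0,-0.17,0, 0,0,0,0.03,0,-0.21,0, 0,0,0,0.03,0,-0.21,0]'; python3 - <<'E'
from h import *
plan([-.014,.0,.188])
o={'scene':grab('scene','s_i.png'),'top':grab('top','t_i.png'),'wrist':grab('wrist','w_i.png')}
np.save('f_i.npy',o)
cv2.imwrite('pics/s_ii.png',cv2.resize(o['scene']['frame'][110:300,160:360,::-1],None,fx=3,fy=3))
a=np.load('f_a.npy',allow_pickle=True).item()
for k,f in(('a',a['scene']),('i',o['scene'])):
  P,u,v=pts(f);C=cut(P)*1000
  s=(C[:,0]>-34)&(C[:,0]<10)&(C[:,1]>-60)&(C[:,1]<20)&(C[:,2]>192)&(C[:,2]<225)
  # circle fit in y-z, r=11
  from scipy.optimize import least_squares
  r=least_squares(lambda p:np.hypot(C[s,1]-p[0],C[s,2]-p[1])-11,[-30,205],loss='soft_l1')
  print(k,s.sum(),r.x.round(1),'pawl',np.arctan2(r.x[0]+16,r.x[1]-154)+np.arctan2(21,51))
P,u,v=pts(o['scene']);C=cut(P)*1000
for lo,hi in((120,200),(200,280),(290,340),(340,390)):
  s=(abs(C[:,0])<5)&(C[:,1]>lo)&(C[:,1]<hi)&(C[:,2]<110);print(lo,np.percentile(C[s,2],[50,95]).round(1))
E
```

```text
time_s: 15.75
eef_pos: [0.5006, -0.1636, 0.4064]
orientation: [0.736, 0.677, 0.002, 0.004]
contact_force: [0.5, -0.1, 0.9]
width: 0.0002
t 15.75 cut now [-14.   29.9 406.4] F [ 0.47 -0.15  0.91] | turn [0.008 0.003 0.   ] shift [-0.0293 -0.0019  0.2185]
a 156 [-27.7 207.4] pawl 0.17547484342198386
i 155 [-33.4 205.6] pawl 0.06496230232973105
120 [72.4 79.5]
200 [72.1 79.5]
290 [73.8 76.4]
340 [74.1 76.4]
```

View pics/s_ii.png

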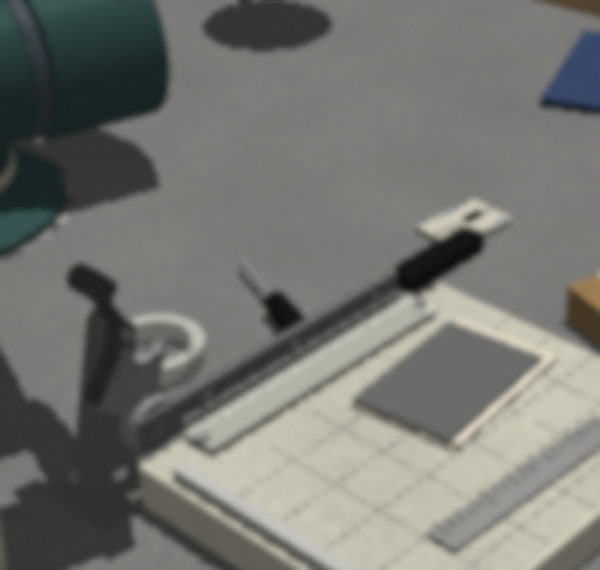

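View pics/t_i.png

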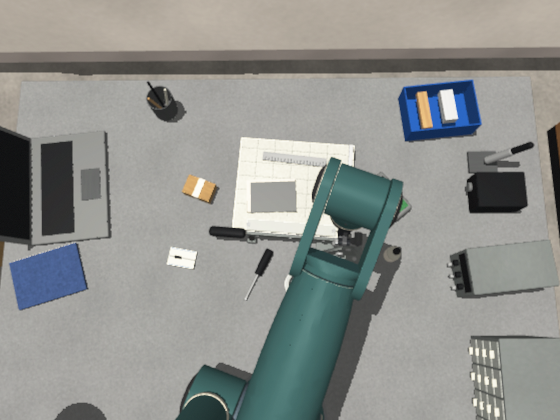

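```bash
python3 - <<'E'
from h import *
from scipy.optimize import least_squares
for nm,cam in(('b','scene'),('b','wrist'),('d','scene'),('e','scene'),('f','scene'),('i','scene'),('i','wrist'),('i','top')):
  o=np.load('f_%s.npy'%nm,allow_pickle=True).item()
  P,u,v=pts(o[cam]);C=cut(P)*1000
  s=(C[:,0]>-34)&(C[:,0]<10)&(C[:,1]>-60)&(C[:,1]<45)&(C[:,2]>188)&(C[:,2]<225)
  if s.sum()<20: print(nm,cam,'few');continue
  a=np.median(C[s,1]);L=a
  f=lambda p:np.hypot(C[s,1]-p[0],C[s,2]-p[1])-11
  r=least_squares(f,[a,200],loss='soft_l1')
  print(nm,cam,s.sum(),r.x.round(1),'pawl',(np.arctan2(r.x[0]+16,r.x[1]-154)+np.arctan2(21,51)).round(3))
E
```

```text
b scene 162 [-28.2 207.3] pawl 0.166
b wrist 642 [-29.6 206. ] pawl 0.135
d scene 154 [ 23.2 196.4] pawl 1.136
e scene 151 [ 22.7 196.2] pawl 1.132
f scene 156 [ 23.3 195.9] pawl 1.145
i scene 156 [-33.4 205.6] pawl 0.065
i wrist 543 [-34.8 204. ] pawl 0.031
i top 114 [-34.7 204.8] pawl 0.038
```

View pics/w_i.png

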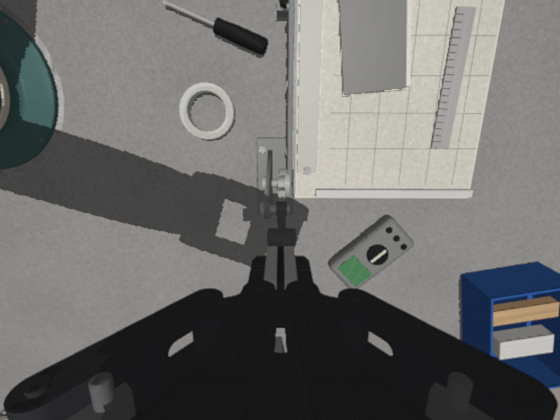

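```bash
python3 -c "
from h import *
print(env.hand_in()); s=env.read_state(); print(s['time_s'],s['contact_force'])"
```

```text
the job is handed in; nothing more can be done
None
the job is handed in; nothing more can be done
```

The cutter is parked: the blade arm is fully down on the bed and the pawl looks seated behind the parking tooth. I handed the job in at about 16 s with the gripper about 0.2 m above the cutter, touching nothing.

With the closed fingertips I:
1. Pushed the thumb roll over; it read 1.13–1.14 rad, consistent with its stop at 1.1.
2. Followed the grip down its arc at about 5 N until the force rose to 18.5 N at 73 mm, the expected height of the grip when level.
3. Pushed the thumb roll back over and lifted away.

**Last checks:**
- **Arm:** it measures level along its whole length, both before and after the pawl was pushed back.
- **Pawl:** the three cameras disagree slightly. The wrist camera read 0.03 rad, the top camera 0.04 and the scene camera 0.065. The scene reading alone is above the 0.05 limit. That camera also read about 0.04 too high at the 1.1 stop, so I put the true value near 0.03. I did not give the pawl an extra nudge to confirm it.
- **Other things:** none of the other items looked moved in the last pictures, though I judged that by eye and the robot hid part of the top view.

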